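# Take the bottle out of the order basket and weigh it

## Robot

A 7-joint arm with a two-finger parallel gripper is mounted at the origin on a cart in front of the work surface, level with it; the furniture and walls round the work are solid. World frame = base frame: x ahead of the robot, y to its left, z up, the work surface at z = 0. Lengths are in m, angles in degrees, forces in N, time in s.
With the tool pointing down it reaches from about 0.425 to 0.875 m from the base axis. Payload 4.7 kg.
Tool frame: the origin (TCP) lies between the finger pads; the fingertips stand 22 mm ahead of it and the grasp point (between the pads) lies 3 mm ahead of it (env.tip_reach is the distance from the TCP to the fingertips, in m); z points along the fingers, y is the line along which they close (so a half turn about z gives the same grasp; the last joint's range is limited). The gripper opens to 87 mm and grips with 3 to 60 N. Pads are 19 mm wide; open, the fingers measure 117 mm over their backs; the gripper's body (75 mm by 190 mm) begins 51 mm behind the grasp point.
Start: joints at [-68.463, 18.392, -4.016, 83.108, 1.295, 78.541, -3.26], TCP at [0.23, 0.608, 0.245] pointing down, gripper open.
Joint ranges: [-163.93, 163.93], [-17.29, 119.83], [-79.2, 71.16], [3.27, 140.29], [-89.18, 269.18], [5.43, 117.66], [-154.24, 154.24]. Speed limits (degrees/s): [147.25, 147.25, 180, 180, 180, 180, 180].

## Interface

Orientations are given as [roll, pitch, yaw] about the fixed x, y, z axes, in that order (R = Rz(yaw) Ry(pitch) Rx(roll)).
In Python, from cell import env gives the robot as it stands.
- The arm moves only by the shell command python3 -m creep 'ROWS' [FORCE]. ROWS is JSON, one flat list of numbers, 7 for each row, row after row: the finger opening in mm, from 0 to 87, then the shift along the tool's x, y, z in units of 30 mm (1.0 is 30 mm), then the turn, a rotation vector about the tool's x, y, z in units of 6 degrees (1.0 is 6 degrees). A call has 1 to 12 rows; each row is the pose to reach, as a shift and turn from the pose commanded when the call began, along the tool's axes at that moment; what a row does not reach only later rows make up. A row lasts 1/10 s, in which the tool goes at most 50 mm and 8.59 degrees, less where a joint would pass 70% of its speed; a pose out of reach is approached as far as the arm can. A call with a gripper value outside its range is refused whole. The fingers move at their own pace and stop on an object; FORCE is the grip in N (left out, the last holds). Time passes only in rows, so rows that repeat a pose let the fingers close. It gives the time, the measured TCP pose, the force, the opening and the grip force at its end, in the units of the state.
- env.get_obs(): the state, without advancing time (a new reading comes with each control period).
- env.read_camera(name): name is "scene" or "top"; returns a dict with "color" (480x640x3 uint8, red, green, blue), "depth" (480x640 float32, m along the optical axis (not along the pixel's ray), 0 where there is no reading), "fovy" (degrees; the focal length in pixels is half the picture's height over the tangent of half this angle, whatever the lens; pixels are square), "cx", "cy" (the principal point, pixels), "D" ([k1, k2, p1, p2, k3] as OpenCV has them; the pictures are not rectified), "R" (3x3) and "t" (3): a world point X has camera coordinates R X + t. Camera axes: x right, y down, z forward; pixel columns grow to the right and rows downward; lengths in m; the calibration is good to about 2 mm. A picture is of the moment at which its call begins.
- env.sign_off(): hands the job in; it is judged then, once.
The state is a dict: "time_s": time; "qpos": joint angles; "joint_velocities": joint speeds; "effort": joint torques, N m; "tool_pos": TCP position; "tool_rot": TCP orientation; "force": force on the tool from outside, world axes, zero at the start; "wrist_torque": the same for the moment, N m; "grip_width": finger opening in m; "grasp_force": force on a finger pad.
Only numpy, scipy, OpenCV 4.12 (cv2) and the standard library are available. Lean on these libraries where they do the work, as an engineer would, in place of code of your own. Each camera call takes 0.05 s, during which the arm holds its last target. There are 200 camera calls.

## Task

Lift the white bottle with the green cap up out of the red basket in front of you, clear of its rim, and set it down gently, standing upright on the middle of the steel plate of the parcel scale; do not let it drop. Leave the other things in the basket standing where they are.

Things in the scene. Friction and masses are not known exactly. Their poses are not given: they have to be found in the camera images.
- bottle_center (a point): White bottle with a green cap, upright in the basket; this point is on its axis half-way up, 80 mm above its underside. 161 mm tall, 0.2 to 0.35 kg. Flat body, 40 mm thick along the point's x, 60 mm wide along y, up to 107 mm, then sloping shoulders. The fixed round cap, 33 mm across, is the top 28 mm, its middle 67 mm above this point: best lifted by it, jaws closing along x.
- carton_center (a point): A small navy blue carton, 52 x 67 x 70 mm (x, y, z), standing in the same basket; this point is its middle. It is to stay where it is.
- dropper_center (a point): A small brown bottle with a black rubber dropper top, 33 mm across and 102 mm tall, standing in the same basket; this point is on its axis 50 mm above its underside. It is to stay where it is.
- basket_mid (a point): Red perforated plastic basket on the table in front of the robot, open at the top, fixed. This point is the middle of its inner floor, 4 mm above the table. At the rim 303 mm along the point's x and 423 mm along y; free space inside 266 mm along x and 380 mm along y; the rim is 139 mm above the table.
- plate_center (a point): Parcel scale, fixed on the table to the right of the basket: grey base with a square steel plate, 170 x 170 mm, on top. This point is the middle of the plate's upper face, 40 mm above the table; x and y run along the plate's edges. A lower display panel (31 mm high) sticks out 50 mm beyond the plate on the -x side. The plate does not give.
Not all that is in view belongs to the job. Of the things that look like the part that bears dropper_center, take the one that is farthest from the robot's base at the start.

How it is judged (in metres and radians):
On the way:
1. the bottle is lifted until its foot is about level with the basket's rim or higher (height (world z) of bottle_center above 0.205 m), for 0.1 s.
At the end, for the whole second after the job is handed in: The bottle stands upright (within 0.1 rad) and at rest on the scale's steel plate, its axis within 50 mm of the plate's middle, released; the navy carton and the dropper bottle stand in the basket within 40 mm of where they were (horizontal distance between bottle_center and plate_center below 0.05 m and z of bottle_center in the frame of plate_center between 0.07 and 0.09 m and angle between bottle_center's own z axis and vertical below 0.1 rad and linear speed of bottle below 0.02 m/s and distance of each of carton_center, dropper_center from where it was at the start of the episode below 0.04 m and angle between each of carton_center, dropper_center's own z axis and vertical below 0.3 rad); the robot touches nothing.
It fails at once if the bottle is let fall: it is in free air, touched by nothing, with its foot more than 20 mm above the level of the scale's plate (height (world z) of bottle_center above 0.14 m and contact force between bottle and anything else below 0.02 N).
It fails at once if the navy carton or the dropper bottle is shifted by more than 40 mm or knocked over (distance of any of carton_center, dropper_center from where it was at the start of the episode above 0.04 m or angle between any of carton_center, dropper_center's own z axis and vertical above 0.5 rad).
It also fails if it takes over 42 s, if anything falls off the work surface, if the arm or the gripper's body presses on something with over 40 N, if the wrist force passes 120 N, or if a joint passes its speed limit or range.

## Working session

There is one attempt and no reset: what is moved stays moved. The work goes in short steps, Python scripts to look and compute and a shell command to move; the robot and the scene stay as the last step left them, time stands still between calls to the robot, and variables do not carry over. Pictures are saved under pics/ and viewed, at most 10 in all, crops included, and the job is handed in when it is done.

```bash
mkdir -p pics; ls; cat > h.py <<'E'
import numpy as np, cv2
from cell import env
def cam(n):
    c=env.read_camera(n); f=240/np.tan(np.radians(c['fovy'])/2)
    c['K']=np.array([[f,0,c['cx']],[0,f,c['cy']],[0,0,1.]]); c['D']=np.array(c['D'],float)
    c['R']=np.array(c['R']); c['t']=np.array(c['t']); return c
def cloud(c):
    v,u=np.mgrid[0:480,0:640]
    p=cv2.undistortPoints(np.stack([u,v],-1).reshape(-1,1,2).astype(np.float64),c['K'],c['D']).reshape(480,640,2)
    d=c['depth'].astype(float)
    X=np.dstack([p*d[...,None],d])
    X=(X-c['t'])@c['R']; X[d==0]=np.nan
    return X
def save(c,n): cv2.imwrite('pics/'+n,c['color'][...,::-1])
E
python3 - <<'E'
from h import *
for n in('top','scene'):
    c=cam(n); save(c,n+'1.png'); np.savez(n+'1.npz',**c); print(n,-c['R'].T@c['t'],c['fovy'],c['D'])
o=env.get_obs(); print(o['tool_pos'],o['tool_rot'],o['time_s'],o['grip_width'])
E
```

```text
pics
top [0.30412109 0.01631005 1.33498971] 50.406790910183105 [-0.11005596  0.          0.          0.          0.        ]
scene [ 0.05889592 -0.64143453  0.68519478] 51.119017034796414 [-0.13654468  0.          0.          0.          0.        ]
[0.22995973 0.60746514 0.24356325] [-1.79900076e+02  7.30931558e-03  1.59271474e+02] 0.1 0.0869184546010063
```

View pics/top1.png

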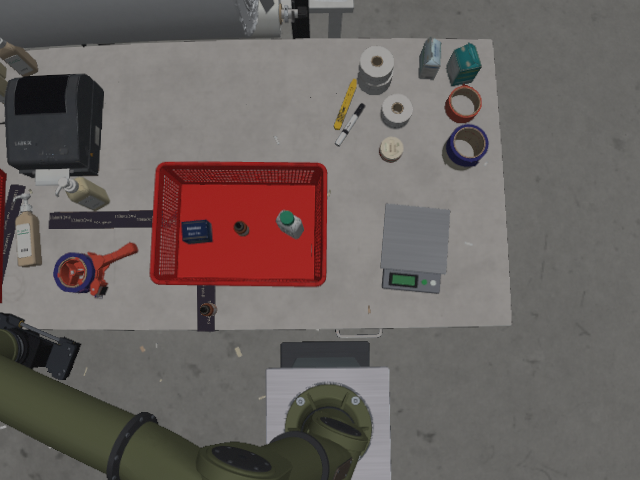

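View pics/scene1.png

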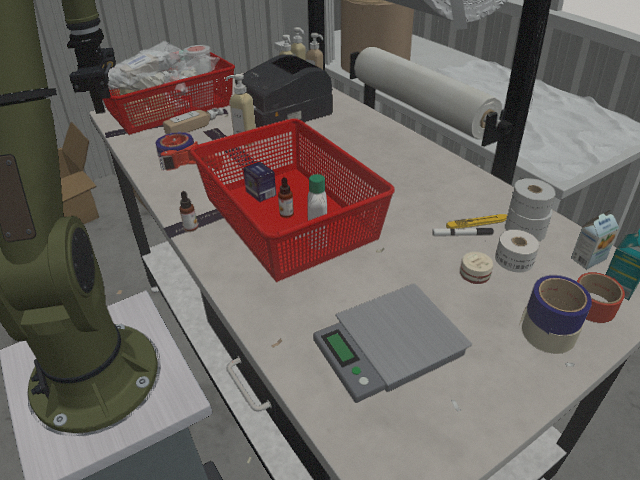

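Top view: bottle cap at (287,217), carton (196,232), basket (240,224), scale plate (417,239). There are two dropper bottles, at (241,228) in the basket and at (207,309) on the table near the robot. The one in the basket fits, being farther from the base. I'll confirm that with a crop and measure.

```bash
python3 - <<'E'
from h import *
c=dict(np.load('top1.npz')); X=cloud(c); hsv=cv2.cvtColor(c['color'],cv2.COLOR_RGB2HSV)
def box(m,x0,x1,y0,y1):
    r=np.zeros_like(m); r[y0:y1,x0:x1]=m[y0:y1,x0:x1]; return r
H,S,V=[hsv[...,i].astype(int) for i in range(3)]
Z=X[...,2]
def rep(n,m):
    P=X[m]; print(n,m.sum(),np.nanmedian(P,0).round(4),np.nanmin(P,0).round(3),np.nanmax(P,0).round(3)); return P
b=lambda m,*a: box(m,*a)
cap=b((H>60)&(H<95)&(S>90),265,310,200,245); rep('cap',cap)
captop=cap&(Z>.155);P=rep('captop',captop)
bw=b((S<70)&(V>120),270,310,205,245)&(Z>.02); rep('white',bw)
navy=b((H>100)&(H<130)&(S>80),175,220,210,250); rep('navy',navy); rep('navytop',navy&(Z>.068))
n=(navy&(Z>.068)); print(cv2.minAreaRect(X[n][:,:2].astype(np.float32)))
for nm,a in (('dropA',(230,252,215,240)),('dropB',(195,218,298,322))):
    m=b(~((S>150)&((H<6)|(H>170))&(V>120)),*a)&(Z>.03); P=rep(nm,m); print(' dist',np.hypot(*np.nanmedian(P,0)[:2]))
pl=b((abs(Z-.04)<.006)&(S<60),370,460,195,280);P=rep('plate',pl)
r=cv2.minAreaRect(P[:,:2].astype(np.float32)); print(r)
rim=b((S>150)&((H<6)|(H>170))&(abs(Z-.139)<.01),140,335,150,295);P=rep('rim',rim); print(cv2.minAreaRect(P[:,:2].astype(np.float32)))
a=cv2.resize(c['color'][200:330,170:330],None,fx=4,fy=4,interpolation=2); cv2.imwrite('pics/crop1.png',a[...,::-1])
# bottle body yaw: points between z .05-.11
m=b(np.isfinite(Z)&(Z>.09)&(Z<.137)&(S<120),270,310,205,245);P=rep('body',m); print(cv2.minAreaRect(P[:,:2].astype(np.float32)))
s=dict(np.load('scene1.npz')); X=cloud(s); h=cv2.cvtColor(s['color'],cv2.COLOR_RGB2HSV);Z=X[...,2]
m=box((h[...,0]>60)&(h[...,0]<95)&(h[...,1]>90),300,335,170,200);P=rep('scene cap',m)
m=box((abs(Z-.04)<.006)&(h[...,1]<60),320,480,280,400);P=rep('scene plate',m); print(cv2.minAreaRect(P[:,:2].astype(np.float32)))
E
```

```text
cap 155 [0.5138 0.0902 0.1622] [0.499 0.076 0.149] [0.531 0.106 0.168]
captop 152 [0.5146 0.0911 0.1623] [0.499 0.076 0.155] [0.531 0.106 0.168]
white 74 [0.5101 0.0729 0.1235] [0.496 0.061 0.111] [0.54  0.117 0.139]
navy 396 [0.5001 0.3213 0.0713] [0.474 0.295 0.025] [0.529 0.363 0.079]
navytop 305 [0.5018 0.3275 0.072 ] [0.474 0.295 0.068] [0.528 0.363 0.079]
((0.5018001198768616, 0.32868608832359314), (0.050725504755973816, 0.06282275915145874), 6.3137526512146)
dropA 160 [0.5052 0.2129 0.0654] [0.493 0.201 0.03 ] [0.526 0.231 0.109]
 dist 0.5481670127545287
dropB 170 [0.304  0.2955 0.062 ] [0.286 0.284 0.03 ] [0.319 0.317 0.103]
 dist 0.42399952394939067
plate 4015 [ 0.4776 -0.2315  0.0387] [ 0.376 -0.324  0.034] [ 0.57  -0.139  0.046]
((0.4721238911151886, -0.23161306977272034), (0.1699049025774002, 0.18372735381126404), 83.84405517578125)
rim 2530 [0.5072 0.2032 0.1358] [ 0.358 -0.003  0.129] [0.663 0.421 0.145]
((0.509845495223999, 0.20882564783096313), (0.4211648106575012, 0.3004313111305237), 88.99620056152344)
body 240 [0.5029 0.0803 0.1205] [0.485 0.059 0.09 ] [0.543 0.12  0.136]
((0.5134086012840271, 0.08990251272916794), (0.059477947652339935, 0.03954943269491196), 58.2000617980957)
scene cap 211 [0.5159 0.0783 0.1606] [0.502 0.071 0.137] [0.534 0.105 0.166]
scene plate 7587 [ 0.4738 -0.2412  0.0393] [ 0.387 -0.327  0.034] [ 0.573 -0.137  0.044]
((0.48053163290023804, -0.23265448212623596), (0.17398327589035034, 0.17212538421154022), 83.4369888305664)
```

View pics/crop1.png

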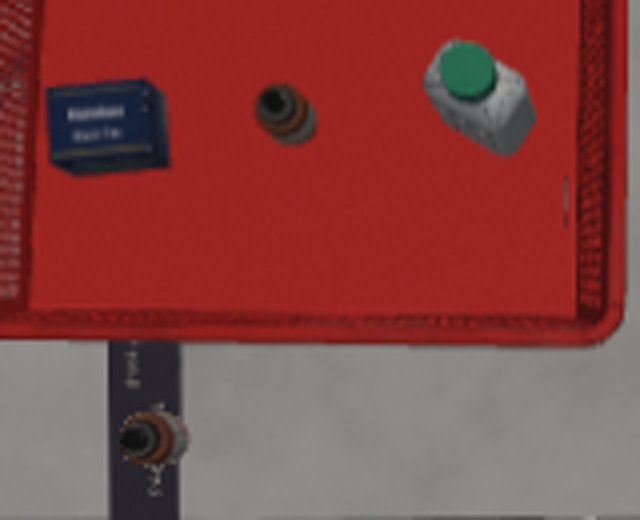

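The crop shows the basket dropper at crop (285,113) and the table one at (155,440). The basket dropper is 0.55 m from the base and the table one 0.42 m, so the basket dropper is the one that must stay put. 

The bottle axis is at about (0.514, 0.0905) with cap top z of about 0.163. Its body measures 59x40 mm, with its wide axis at 58°, which matches the given sizes. The plate middle is at about (0.479, -0.232), z 0.039.

```bash
cat >> h.py <<'E'
from scipy.spatial.transform import Rotation as Ro
def delta(pos,yaw):
    o=env.get_obs(); R=Ro.from_euler('xyz',o['tool_rot'],degrees=True); T=Ro.from_euler('xyz',[180,0,yaw],degrees=True)
    print('shift',(R.inv().apply(np.array(pos)-o['tool_pos'])/.03).round(2),'turn',((R.inv()*T).as_rotvec(degrees=True)/6).round(2),'now',o['tool_pos'].round(4),o['tool_rot'].round(2),o['time_s'],o['grip_width'],o['force'].round(1),o['qpos'].round(0))
E
python3 -c "
from h import *
delta([.514,.0905,.245],58.2)"
```

```text
shift [-14.95 -12.77  -0.02] turn [-1.000e-02  2.000e-02  1.685e+01] now [0.23   0.6075 0.2436] [-1.7990e+02  1.0000e-02  1.5927e+02] 0.1 0.0869184546010063 [ 1.  -0.3  0. ] [-68.  18.  -4.  83.   1.  79.  -3.]
```

```bash
python3 -m creep '[87,-1.3,-1.1,0,0,0,1.4, 87,-2.6,-2.2,0,0,0,2.8, 87,-3.9,-3.3,0,0,0,4.2, 87,-5.2,-4.4,0,0,0,5.6, 87,-6.5,-5.5,0,0,0,7.0, 87,-7.8,-6.6,0,0,0,8.4, 87,-9.1,-7.7,0,0,0,9.8, 87,-10.4,-8.8,0,0,0,11.2, 87,-11.7,-9.9,0,0,0,12.6, 87,-13,-11,0,0,0,14, 87,-14,-12,0,0,0,15.4, 87,-14.95,-12.77,0,0,0,16.8]' 25
python3 -c "
from h import *
delta([.514,.0905,.245],58.2)"
```

```text
time_s: 1.3
tool_pos: [0.5145, 0.0874, 0.2445]
tool_rot: [180.0, 0.0, 58.0]
force: [0.3, 0.5, -1.2]
grip_width: 0.0874
grasp_force: 0.0
shift [ 0.08 -0.07 -0.02] turn [ 0.    0.   -0.04] now [0.5145 0.0874 0.2445] [1.7999e+02 2.0000e-02 5.7980e+01] 1.3 0.08742643747326362 [ 0.3  0.5 -1.2] [-38.   2.  27. 102.  -1.  76. -43.]
```

```bash
python3 -m creep '[87,0,0,0.6,0,0,0, 87,0,0,1.2,0,0,0, 87,0,0,1.6,0,0,0, 87,0,0,1.6,0,0,0, 87,0,0,1.6,0,0,0]'
python3 - <<'E'
from h import *
c=cam('scene'); cv2.imwrite('pics/s2.png',cv2.resize(c['color'][110:240,240:400],None,fx=4,fy=4)[...,::-1])
t=cam('top'); cv2.imwrite('pics/t2.png',cv2.resize(t['color'][170:280,220:360],None,fx=4,fy=4)[...,::-1])
X=cloud(c);h=cv2.cvtColor(c['color'],cv2.COLOR_RGB2HSV)
m=np.zeros((480,640),bool);m[165:205,295:340]=True
m&=(h[...,0]>60)&(h[...,0]<95)&(h[...,1]>90);print(m.sum(),np.nanmedian(X[m],0))
delta([.514,.0905,.154],58.2)
E
```

```text
time_s: 1.8
tool_pos: [0.5139, 0.0912, 0.1967]
tool_rot: [-180.0, 0.0, 58.5]
force: [-0.3, 0.3, 0.3]
grip_width: 0.0869
grasp_force: 0.0
226 [0.51344789 0.08004265 0.16000713]
shift [-0.03  0.    1.45] turn [ 0.01 -0.01  0.05] now [0.5144 0.0913 0.1975] [ 1.7995e+02 -7.0000e-02  5.8510e+01] 1.9 0.08688732741485979 [ 0.1 -0.8 -0.6] [-38.   4.  26. 106.  -2.  70. -43.]
```

View pics/s2.png

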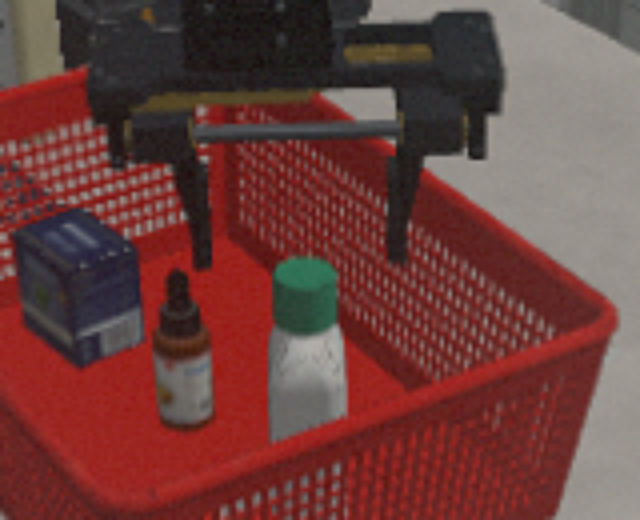

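The cap (crop 305,295) sits centred under the fingertips (203,265) and (397,260). I'll descend and close.

```bash
python3 -m creep '[87,0,0,0.5,0,0,0, 87,0,0,1,0,0,0, 87,0,0,1.45,0,0,0, 87,0,0,1.45,0,0,0, 87,0,0,1.45,0,0,0, 20,0,0,1.45,0,0,0, 20,0,0,1.45,0,0,0, 20,0,0,1.45,0,0,0, 20,0,0,1.45,0,0,0, 20,0,0,1.45,0,0,0, 20,0,0,1.45,0,0,0, 20,0,0,1.45,0,0,0]' 30
```

```text
time_s: 3.1
tool_pos: [0.514, 0.0909, 0.1531]
tool_rot: [180.0, -0.0, 58.5]
force: [0.3, -0.8, 0.1]
grip_width: 0.0389
grasp_force: 0.0
```

```bash
python3 -m creep '[20,0,0,0,0,0,0, 20,0,0,0,0,0,0, 20,0,0,0,0,0,0, 20,0,0,0,0,0,0, 20,0,0,0,0,0,0]' 30
```

```text
time_s: 3.6
tool_pos: [0.5141, 0.0908, 0.1531]
tool_rot: [180.0, -0.0, 58.5]
force: [0.3, 0.5, -1.5]
grip_width: 0.0324
grasp_force: 30.0
```

```bash
python3 -m creep '[20,0,0,-0.3,0,0,0, 20,0,0,-0.8,0,0,0, 20,0,0,-1.4,0,0,0, 20,0,0,-2,0,0,0, 20,0,0,-2.6,0,0,0, 20,0,0,-3.2,0,0,0, 20,0,0,-3.8,0,0,0, 20,0,0,-4.4,0,0,0, 20,0,0,-5,0,0,0, 20,0,0,-5.5,0,0,0, 20,0,0,-5.8,0,0,0, 20,0,0,-5.8,0,0,0]'
python3 - <<'E'
from h import *
c=cam('scene'); cv2.imwrite('pics/s3.png',cv2.resize(c['color'][50:250,220:460],None,fx=3,fy=3)[...,::-1])
delta([.479,-.232,.325],58.2)
E
```

```text
time_s: 4.8
tool_pos: [0.5144, 0.091, 0.3283]
tool_rot: [179.9, -0.1, 58.5]
force: [1.6, -0.1, -1.6]
grip_width: 0.0324
grasp_force: 30.0
shift [-9.79  4.63  0.07] turn [ 0.   -0.    0.05] now [0.514  0.0909 0.3272] [ 1.7999e+02 -2.0000e-02  5.8470e+01] 4.85 0.03249263502955571 [ 0.2  0.1 -3.1] [-39.   0.  26.  94.  -0.  85. -44.]
```

View pics/s3.png

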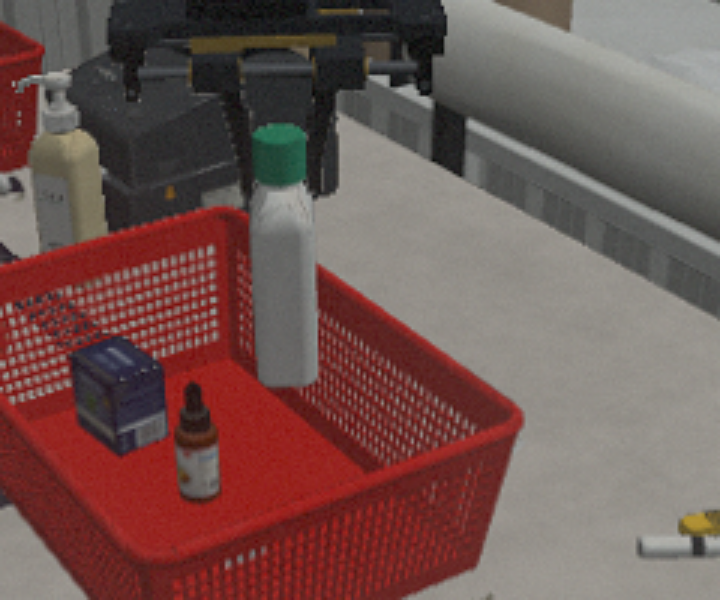

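The bottle hangs upright (crop 285,255), well above the rim. The carton and dropper stand undisturbed. Next I'll carry it across to the plate.

```bash
python3 -m creep '[20,-0.4,0.2,0,0,0,0, 20,-1.2,0.57,0,0,0,0, 20,-2.2,1.04,0,0,0,0, 20,-3.3,1.56,0,0,0,0, 20,-4.4,2.08,0,0,0,0, 20,-5.5,2.6,0,0,0,0, 20,-6.6,3.1,0,0,0,0, 20,-7.7,3.6,0,0,0,0, 20,-8.6,4.1,0,0,0,0, 20,-9.3,4.4,0,0,0,0, 20,-9.7,4.6,0,0,0,0, 20,-9.79,4.63,0,0,0,0]'
python3 -m creep '[20,0,0,0.3,0,0,0, 20,0,0,0.8,0,0,0, 20,0,0,1.4,0,0,0, 20,0,0,2,0,0,0, 20,0,0,2.6,0,0,0, 20,0,0,3.1,0,0,0, 20,0,0,3.4,0,0,0, 20,0,0,3.5,0,0,0, 20,0,0,3.5,0,0,0]'
python3 - <<'E'
from h import *
c=cam('scene'); cv2.imwrite('pics/s4.png',cv2.resize(c['color'][190:410,280:500],None,fx=2.7,fy=2.7)[...,::-1])
delta([.479,-.232,.190],58.5)
E
```

```text
time_s: 6.05
tool_pos: [0.4768, -0.2352, 0.3263]
tool_rot: [-179.9, 0.1, 58.2]
force: [-0.3, -0.1, -2.8]
grip_width: 0.0324
grasp_force: 30.0
time_s: 6.95
tool_pos: [0.4788, -0.2319, 0.2218]
tool_rot: [-180.0, 0.0, 58.5]
force: [-0.1, 0.1, -2.2]
grip_width: 0.0328
grasp_force: 30.0
shift [ 0.   -0.01  1.08] turn [ 0.01 -0.   -0.  ] now [ 0.4791 -0.2322  0.2224] [ 1.7996e+02 -1.0000e-02  5.8480e+01] 7.0 0.03249652995084285 [-0.1  0.4 -2.3] [-20.   5.  46. 103.  -4.  73.  -5.]
```

View pics/s4.png

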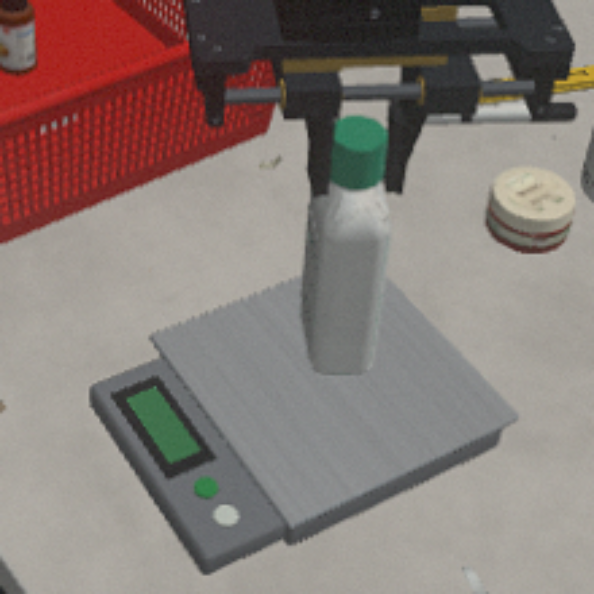

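The bottle hangs over the plate, foot at crop (345,365), about 33 mm up. Contact should come at a TCP z of about 0.189, so I'll lower slowly.

```bash
python3 -m creep '[20,0,0,0.2,0,0,0, 20,0,0,0.45,0,0,0, 20,0,0,0.7,0,0,0, 20,0,0,0.85,0,0,0, 20,0,0,0.95,0,0,0, 20,0,0,1,0,0,0, 20,0,0,1,0,0,0]'
python3 -m creep '[20,0,0,0.03,0,0,0, 20,0,0,0.06,0,0,0, 20,0,0,0.09,0,0,0, 20,0,0,0.09,0,0,0]'
```

```text
time_s: 7.7
tool_pos: [0.4788, -0.2321, 0.1919]
tool_rot: [-180.0, 0.0, 58.5]
force: [0.5, -0.9, -2.4]
grip_width: 0.0325
grasp_force: 30.0
time_s: 8.1
tool_pos: [0.4788, -0.2321, 0.1893]
tool_rot: [-180.0, -0.0, 58.5]
force: [-0.2, -0.5, -2.9]
grip_width: 0.0324
grasp_force: 30.0
```

```bash
python3 -m creep '[20,0,0,0.02,0,0,0, 20,0,0,0.04,0,0,0, 20,0,0,0.04,0,0,0]'
```

```text
time_s: 8.4
tool_pos: [0.4793, -0.2322, 0.189]
tool_rot: [179.9, -0.0, 58.5]
force: [-0.5, 0.7, 4.0]
grip_width: 0.0326
grasp_force: 30.0
```

The force changed from -2.5 to +4 N, so the foot is on the plate. I'll release and back off straight up.

```bash
python3 -m creep '[36,0,0,0,0,0,0, 42,0,0,0,0,0,0, 60,0,0,0,0,0,0, 80,0,0,0,0,0,0, 80,0,0,0,0,0,0, 80,0,0,0,0,0,0, 80,0,0,0,0,0,0, 80,0,0,0,0,0,0]'
python3 -m creep '[80,0,0,-0.2,0,0,0, 80,0,0,-0.6,0,0,0, 80,0,0,-1.2,0,0,0, 80,0,0,-2,0,0,0, 80,0,0,-3,0,0,0, 80,0,0,-4,0,0,0, 80,0,0,-4.5,0,0,0, 80,0,0,-4.5,0,0,0, 80,0,0,-4.5,0,0,0]'
python3 - <<'E'
from h import *
c=cam('scene'); save(c,'s5.png')
X=cloud(c);h=cv2.cvtColor(c['color'],cv2.COLOR_RGB2HSV)
m=np.zeros((480,640),bool);m[200:300,380:450]=True
m&=(h[...,0]>60)&(h[...,0]<95)&(h[...,1]>90);P=X[m];print(m.sum(),np.nanmedian(P,0),np.nanmin(P,0),np.nanmax(P,0))
E
```

```text
time_s: 9.2
tool_pos: [0.4788, -0.2321, 0.1881]
tool_rot: [180.0, -0.0, 58.5]
force: [-0.1, 0.4, -0.4]
grip_width: 0.0775
grasp_force: 0.0
time_s: 10.1
tool_pos: [0.4785, -0.2319, 0.3225]
tool_rot: [-180.0, -0.0, 58.5]
force: [0.0, -0.3, -0.1]
grip_width: 0.0797
grasp_force: 0.0
351 [ 0.47813826 -0.24054689  0.1990501 ] [ 0.46599284 -0.24959819  0.17330805] [ 0.49556424 -0.21788764  0.20247012]
```

View pics/s5.png

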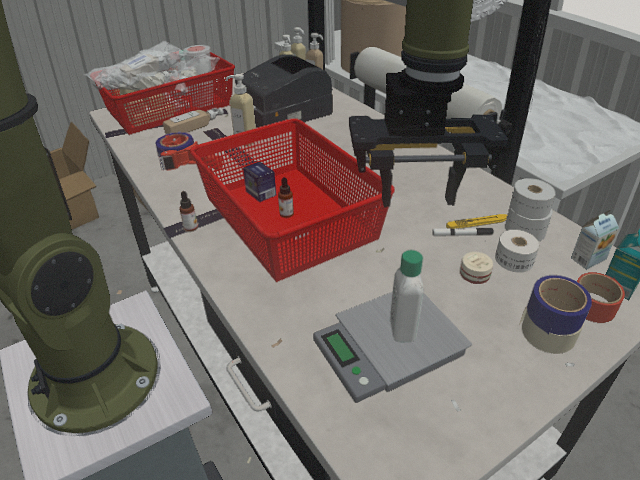

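The bottle stands upright near the plate's middle (cap at 411,263; foot at 405,338). The gripper is clear of it, and the carton and dropper have not moved.

```bash
python3 -c "
from cell import env
print(env.sign_off())"
```

```text
the job is handed in; nothing more can be done
None
```

The bottle stands upright and released near the middle of the scale's plate, the carton and dropper bottle are undisturbed in the basket, and the job was handed in about 10 s into the 42 s allowed; no verdict was returned.

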